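# Fit the lap plate on the flat-lap machine

### The job

Fit the copper lap plate on the polishing machine: carry it level by its black T handle into the splash bowl, feel for the two drive pins on the turntable, and lower it gently, never letting it drop, until both pins have entered the holes underneath and it sits flat and fully home. Let go of it, and leave the bottle, the bowl, the jar and the dressing stone where they are.

Things in the scene. Friction and masses are not known exactly. Their poses are not given: they have to be found in the camera images.
- machine: Bench-top flat-lap polishing machine, fixed: grey housing 400 (its x) by 300 (y) by 100 mm high, a white splash bowl on the deck, a brass water tap 206 mm high at its far (+x) left (+y) corner, controls along its -x edge. Origin: centre of the housing's footprint, on the bench; z up.
- splash_rim (a point): Centre of the splash bowl's mouth, 152 mm above the bench. The bowl's inner radius is 126 mm at the rim and 114 mm at its floor 47 mm lower; the turntable is in its middle.
- turntable_center (a point): Centre of the steel turntable's upper face, 125 mm above the bench; axes are the housing's and do NOT turn with it. Disc 132 mm across; two brass pins, 12 mm diameter, 14 mm high, bullet tips tapered to 7 mm over the top 4, stand opposite, each 42 mm from the centre. It stands at any angle (not given; seen only while the plate is off), turns level against 0.45 N m drag and stays as left.
- lap_grip (a point): Centre of the black T handle of the loose copper-faced lap plate (0.55 to 0.85 kg, 180 mm across, 22 mm thick; starts flat on a 4 mm rubber mat). Bar 70 mm along this point's x, 16 wide (y), 18 high (z), over the plate's middle, its centre 51 mm above the plate's flat underside, 29 above its top. Fully home it is 51 mm above turntable_center; on the pins' tips 14 mm higher.
- lap_hole (a point): Mouth centre of one of the two blind drive holes in the lap plate's underside: 14 mm diameter, 16 deep, plain edges. They lie under the handle bar's line, 42 mm either side of the middle (this one towards +x of lap_grip), under two white dots on the top; the plate fits either way round. Inside its skirt the underside is flat around them (114 mm square).
- water_bottle: Bystander: clear plastic bottle with a red cap, 58 mm diameter, 150 mm high, upright on the bench beyond the mat. Origin: centre of its underside.
- bowl: Bystander: green plastic bowl, 90 mm across, 40 mm high, on the bench beyond the mat. Origin: centre of its underside.
- paste_jar: Bystander: white jar with a black cap, 56 mm diameter, 50 mm high, on the bench beyond the mat. Origin: centre of its underside.
- stone: Bystander: red-brown dressing stone, 28 by 60 by 20 mm high, lying on the machine's deck near the front left corner. Origin: centre of its underside.

How it is judged:
By the outcome, as a careful person would: the job done as asked, in the order asked, and still so for the second after the job is handed in, with the robot touching nothing.
It also fails if it takes over 58 s, if anything falls off the work surface, if the arm or the gripper's body presses on something with over 40 N, if the wrist force passes 120 N, or if a joint passes its speed limit or range.

### The arm

A 7-joint arm with a two-finger parallel gripper is mounted at the origin on the work surface. World frame = base frame: x ahead of the robot, y to its left, z up, the work surface at z = 0. Lengths are in m, angles in rad, forces in N, time in s.
With the tool pointing down it reaches from about 0.425 to 0.825 m from the base axis. Payload 3.6 kg.
Tool frame: the origin (TCP) lies where the fingers leave the gripper's body, on its centre line; the fingertips stand 73 mm ahead of it and the grasp point (between the pads) lies 54 mm ahead of it; x points along the fingers, y is the direction in which the jaws open and shut, and the axes are right-handed (so a half turn about x gives the same grasp; the last joint's range is limited). The gripper opens to 85 mm and grips with 20 to 120 N. Pads are 22 mm wide; open, the fingers measure 114 mm over their backs; the gripper's body (76 mm by 85 mm) begins 54 mm behind the grasp point. The pads swing forward as they close: fully open they stand 13 mm farther back than shut.
Start: joints at [1.192, 0.615, -0.013, 1.423, 0.008, 1.103, -0.04], TCP at [0.224, -0.61, 0.304] pointing down, gripper open.
Joint ranges: [-3.12, 3.12], [-0.3, 2.06], [-1.34, 1.32], [0.26, 2.42], [-1.36, 4.5], [0.01, 1.98], [-2.84, 2.84]. Speed limits (rad/s): [2.79, 2.79, 3.14, 3.14, 3.14, 3.14, 3.14].

### API

Orientations are given as a unit quaternion [x, y, z, w].
In Python, from station import arm, snapshot, camera_info, ticket gives the robot as it stands. Calls block until the motion is done:
- arm.movep(position, orientation): joint-space move of the TCP to a pose.
- arm.line_to(position, velocity=0.15, ori=None): straight line of the TCP; ori=None keeps the orientation; velocity is the mean speed in m/s.
- arm.move_j(angles): joint-space move.
- arm.move_gripper(opening, effort=None): opening from 0.0 (shut) to 1.0 (fully open); effort is the grip in N (None keeps the last); returns when the fingers have stopped.
- arm.pause(seconds).
- arm.ik(position, orientation): joint angles nearest the present ones, or None.
- snapshot(name): name is "scene" or "side" or "wrist"; returns the picture (400x640x3 uint8, blue, green, red); there is no depth.
- camera_info(name): a dict with "fx", "fy", "cx", "cy" (pixels), "dist_coeffs" ([k1, k2, p1, p2, k3] as OpenCV has them; the pictures are not rectified), "R" (3x3) and "t" (3): a world point X has camera coordinates R X + t; the wrist camera has in their place "T_tool_cam" (4x4, takes a point from camera to tool coordinates, whose origin is the TCP and whose axes are the tool frame's). Camera axes: x right, y down, z forward; pixel columns grow to the right and rows downward; lengths in m; the calibration is good to about 2 mm. A picture is of the moment at which its call begins: read the wrist's pose just before it. camera_info takes no time and is no camera call.
A pose or a line that the arm cannot do raises arm.MotionError and nothing moves.
- ticket.finish_job(): hands the job in, once; it reports no verdict.
Readings, each from a call of its own:
- arm.read_time(): time.
- arm.read_joint_positions(): joint angles.
- arm.read_dq(): joint speeds.
- arm.read_effort(): joint torques, N m.
- arm.read_tool_pos(): TCP position.
- arm.read_eef_rot(): TCP orientation.
- arm.read_ft_force(): force on the tool from outside, world axes, zero at the start.
- arm.read_wrist_torque(): the same for the moment, N m.
- arm.read_opening(): opening from 0.0 (shut) to 1.0 (fully open).
Only numpy, scipy, OpenCV 4.12 (cv2) and the standard library are available. Lean on these libraries where they do the work, as an engineer would, in place of code of your own. Each camera call takes 0.05 s, during which the arm holds its last target. There are 200 camera calls.

## Working session

There is one attempt and no reset: what is moved stays moved. The work goes in short steps, each a Python script; the robot and the scene stay as the last script left them, time stands still between calls to the robot, and variables do not carry over. Pictures are saved under pics/ and viewed, about 8 in all and at most 12, crops included, and the job is handed in when it is done.

```bash
ls; mkdir -p pics
python3 - <<'E'
from station import arm,snapshot,camera_info
import cv2,numpy as np
print(arm.read_time(),arm.read_tool_pos(),arm.read_eef_rot(),arm.read_ft_force())
for n in ("scene","side","wrist"):
    i=camera_info(n); print(n,{k:np.round(v,4).tolist() for k,v in i.items()})
    im=snapshot(n); cv2.imwrite(f"pics/{n}0.png",im)
a=cv2.imread("pics/scene0.png");b=cv2.imread("pics/side0.png")
cv2.imwrite("pics/two0.png",cv2.resize(np.vstack([a,b]),None,fx=.75,fy=.75))
E
```

```text
pics
0.0 [ 0.22379392 -0.60964286  0.30271119] [-0.69601676 -0.12467079  0.69636344 -0.12286503] [ 0.7043478  -0.26668604 -0.24580239]
scene {'fx': 513.3342, 'fy': 513.3342, 'cx': 316.6949, 'cy': 192.5626, 'dist_coeffs': [-0.1196, 0.0, 0.0, 0.0, 0.0], 'R': [[0.0583, 0.9982, -0.0153], [0.7659, -0.0545, -0.6407], [-0.6403, 0.0256, -0.7677]], 't': [-0.0326, -0.3447, 1.7618]}
side {'fx': 390.5893, 'fy': 390.5893, 'cx': 329.6687, 'cy': 199.6482, 'dist_coeffs': [-0.092, 0.0, 0.0, 0.0, 0.0], 'R': [[-0.9687, -0.2478, 0.0167], [-0.1694, 0.6103, -0.7738], [0.1816, -0.7524, -0.6332]], 't': [0.5361, 0.2077, 0.8316]}
wrist {'fx': 348.116, 'fy': 348.116, 'cx': 312.6164, 'cy': 201.0832, 'dist_coeffs': [0.0157, 0.0, 0.0, 0.0, 0.0], 'T_tool_cam': [[0.0001, -0.2818, 0.9595, -0.0717], [1.0, 0.0006, 0.0, 0.0003], [-0.0006, 0.9595, 0.2818, -0.0709], [0.0, 0.0, 0.0, 1.0]]}
```

View pics/scene0.png

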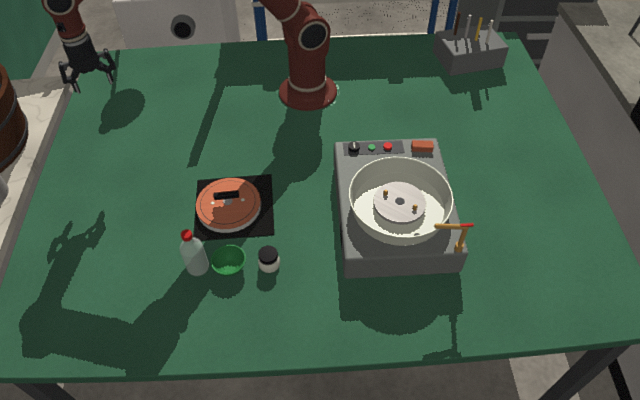

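View pics/side0.png

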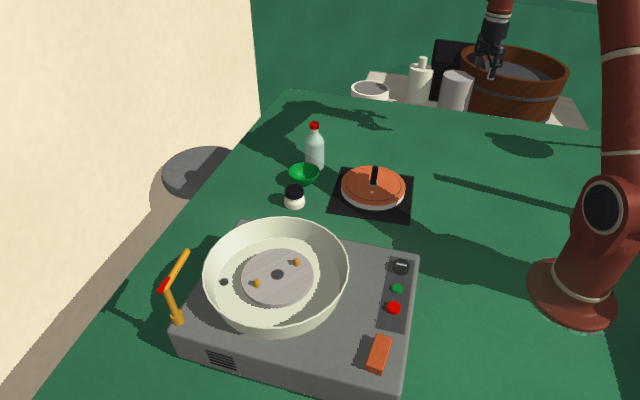

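```bash
cat > h.py <<'E'
import numpy as np,cv2
from station import arm,snapshot,camera_info
from scipy.spatial.transform import Rotation as Ro
def cam(n,pos=None,q=None):
    i=camera_info(n);K=np.array([[i['fx'],0,i['cx']],[0,i['fy'],i['cy']],[0,0,1.]]);d=np.array(i['dist_coeffs'],float)
    if n=='wrist':
        T=np.eye(4);T[:3,:3]=Ro.from_quat(q).as_matrix();T[:3,3]=pos
        W=T@np.array(i['T_tool_cam']);R=W[:3,:3].T;t=-R@W[:3,3]
    else: R,t=np.array(i['R']),np.array(i['t'])
    return K,d,R,t
def ray(c,uv):
    K,d,R,t=c;p=cv2.undistortPoints(np.array([[uv]],float),K,d)[0,0]
    return -R.T@t,R.T@np.array([p[0],p[1],1.])
def onplane(c,uv,z):
    o,v=ray(c,uv);return o+v*(z-o[2])/v[2]
def tri(c1,u1,c2,u2):
    o,a=ray(c1,u1);p,b=ray(c2,u2)
    s=np.linalg.lstsq(np.c_[a,-b],p-o,rcond=None)[0]
    P,Q=o+a*s[0],p+b*s[1];return (P+Q)/2,np.linalg.norm(P-Q)
def proj(c,X):
    K,d,R,t=c;return cv2.projectPoints(np.array([X],float),cv2.Rodrigues(R)[0],t,K,d)[0].reshape(2)
def blobs(mask,amin=5):
    n,l,s,ce=cv2.connectedComponentsWithStats(mask.astype(np.uint8))
    return [(s[i,4],ce[i].round(1),s[i,:4]) for i in range(1,n) if s[i,4]>=amin]
def hsv(im): return cv2.cvtColor(im,cv2.COLOR_BGR2HSV)
def down(yaw):
    "tool x down, tool y (jaw direction) at angle yaw from world x"
    x=np.array([0,0,-1.]);y=np.array([np.cos(yaw),np.sin(yaw),0]);return Ro.from_matrix(np.c_[x,y,np.cross(x,y)]).as_quat()
E
python3 - <<'E'
from h import *
cs,cd=cam('scene'),cam('side')
A,B=cv2.imread('pics/scene0.png'),cv2.imread('pics/side0.png')
for n,im,c,roi,r2 in (('scene',A,cs,(370,180,430,222),(195,180,262,232)),('side',B,cd,(240,250,320,300),(338,160,408,212))):
    h=hsv(im);x0,y0,x1,y1=roi
    m=np.zeros(h.shape[:2],bool);s=h[y0:y1,x0:x1]
    m[y0:y1,x0:x1]=(s[...,1]>110)&(s[...,0]<30)
    print(n,'pins',blobs(m))
    x0,y0,x1,y1=r2;m[:]=0;s=h[y0:y1,x0:x1];m[y0:y1,x0:x1]=(s[...,2]<40)
    print('black',blobs(m,20))
    m[:]=0;m[y0:y1,x0:x1]=(s[...,1]<70)&(s[...,2]>90);print('white',blobs(m,2))
    m[:]=0;m[y0:y1,x0:x1]=(s[...,1]>100)&(s[...,0]<14)&(s[...,2]>80);b=blobs(m,100);print('copper',b)
    for q in b: print(onplane(c,(q[2][0]+q[2][2]/2,q[2][1]+q[2][3]/2),.026))
R=Ro.from_quat(arm.read_eef_rot()).as_matrix();print(R.round(3))
E
```

```text
scene pins [(np.int32(15), array([385.1, 192.3]), array([384, 190,   3,   6], dtype=int32)), (np.int32(16), array([414.5, 206.8]), array([413, 205,   4,   5], dtype=int32))]
black [(np.int32(102), array([202.2, 184.7]), array([197, 180,  17,  16], dtype=int32)), (np.int32(322), array([255.6, 211. ]), array([237, 180,  25,  52], dtype=int32)), (np.int32(154), array([226.4, 194.9]), array([214, 191,  25,   8], dtype=int32)), (np.int32(139), array([199.9, 225.6]), array([195, 214,  19,  18], dtype=int32))]
white [(np.int32(24), array([225.9, 201.4]), array([223, 199,   7,   6], dtype=int32)), (np.int32(10), array([242.5, 199.2]), array([241, 198,   4,   3], dtype=int32)), (np.int32(6), array([212. , 202.5]), array([211, 202,   3,   2], dtype=int32)), (np.int32(181), array([232.6, 225.5]), array([200, 207,  60,  25], dtype=int32))]
copper [(np.int32(2258), array([227.2, 203.7]), array([196, 180,  64,  49], dtype=int32))]
[ 0.49776853 -0.24219943  0.026     ]
side pins [(np.int32(46), array([296.2, 261.8]), array([293, 258,   7,   9], dtype=int32)), (np.int32(48), array([256.1, 282.9]), array([253, 279,   7,   9], dtype=int32))]
black [(np.int32(86), array([373.8, 175.5]), array([370, 167,   8,  18], dtype=int32)), (np.int32(594), array([367.6, 198.4]), array([338, 168,  70,  44], dtype=int32))]
white [(np.int32(3), array([369., 182.]), array([369, 181,   1,   3], dtype=int32)), (np.int32(4), array([376.5, 182. ]), array([376, 181,   2,   3], dtype=int32)), (np.int32(3), array([373., 185.]), array([372, 185,   3,   1], dtype=int32)), (np.int32(268), array([371.8, 203.7]), array([341, 189,  64,  21], dtype=int32)), (np.int32(6), array([371.5, 191.7]), array([370, 191,   4,   2], dtype=int32))]
copper [(np.int32(1887), array([372.9, 185.8]), array([341, 166,  65,  40], dtype=int32))]
[ 0.48844568 -0.23358025  0.026     ]
[[-0.001  0.345 -0.939]
 [ 0.002 -0.939 -0.345]
 [-1.    -0.002  0.   ]]
```

Run:
```python
from h import *
cs,cd=cam('scene'),cam('side')
d=[onplane(cs,u,.026) for u in((242.5,199.2),(212,202.5))]
print('dots',d,'dist',np.linalg.norm(d[0]-d[1]),'mid',(d[0]+d[1])/2)
g=tri(cs,(226.4,194.9),cd,(373.8,175.5));print('handle',g)
p=[tri(cs,(414.5,206.8),cd,(256.1,282.9)),tri(cs,(385.1,192.3),cd,(296.2,261.8))];print('pins',p)
a,b=p[0][0],p[1][0];print((a+b)/2,np.linalg.norm(a-b),np.degrees(np.arctan2(*(a-b)[1::-1])))
mid=(d[0]+d[1])/2
# view pose: jaws across bar
u=d[0]-d[1];yaw=np.arctan2(u[1],u[0])-np.pi/2
print('yaw',np.degrees(yaw))
for k in (yaw,yaw+np.pi):
    q=down(k);j=arm.ik([g[0][0],g[0][1],.26],q);print(k,None if j is None else np.round(j,2))
ang=np.arctan2(*(a-b)[1::-1])
for k in range(2):
    q=down(ang+np.pi/2+k*np.pi);j=arm.ik([*((a+b)/2)[:2],.30],q);print('tt',np.degrees(ang)+90+180*k,None if j is None else np.round(j,2))
```

```text
dots [array([ 0.48159437, -0.20243069,  0.026     ]), array([ 0.48749596, -0.2875286 ,  0.026     ])] dist 0.08530230077455984 mid [ 0.48454517 -0.24497964  0.026     ]
handle (array([ 0.49055863, -0.24154049,  0.05706397]), np.float64(0.0029329542326421223))
pins [(array([0.62616369, 0.24132597, 0.13400924]), np.float64(0.0020528619819988906)), (array([0.57400421, 0.1752786 , 0.1332739 ]), np.float64(0.0018641584793321932))]
[0.60008395 0.20830229 0.13364157] 0.08416297568452948 51.70085409201601
yaw 3.967150624020895
0.06923984031171226 [ 0.66  0.53 -0.37  1.78  0.24  0.88  0.25]
3.2108324939015054 [ 0.13  0.53  0.44  1.79 -0.28  0.88 -2.37]
tt 141.70085409201602 [ 0.2   0.84 -1.15  1.46  0.77  1.34  1.47]
tt 321.700854092016 [-0.06  0.65 -0.55  1.46  0.35  1.13 -1.34]
```

Run:
```python
from h import *
t0=arm.read_time()
arm.movep([0.488,-0.243,0.28],down(0.069));t1=arm.read_time()
p,q=arm.read_tool_pos(),arm.read_eef_rot();im=snapshot('wrist');cv2.imwrite('pics/w1.png',im)
print(t0,t1,p,q,arm.read_ft_force())
np.save('p1.npy',np.r_[p,q])
arm.movep([0.600,0.208,0.36],down(np.radians(-38.3)));t1=arm.read_time()
p,q=arm.read_tool_pos(),arm.read_eef_rot();im2=snapshot('wrist');cv2.imwrite('pics/w2.png',im2)
print(t1,p,q,arm.read_ft_force(),arm.read_joint_positions())
np.save('p2.npy',np.r_[p,q])
cv2.imwrite('pics/w12.png',cv2.resize(np.vstack([im,im2]),None,fx=.75,fy=.75))
```

```text
0.15 1.8083 [ 0.48733766 -0.24510449  0.27988291] [ 0.48298506  0.51584514 -0.48390684  0.51620093] [-0.25534694 -0.38819176 -0.58157234]
3.5833 [0.60054783 0.20604568 0.35970996] [-0.63647226 -0.30698276  0.6370422  -0.30796409] [ 0.15958884 -0.43975771 -0.27469175] [-0.21864048  0.55905051 -0.25623153  1.38021071  0.14488833  1.22128815
 -1.158575  ]
```

View pics/w12.png

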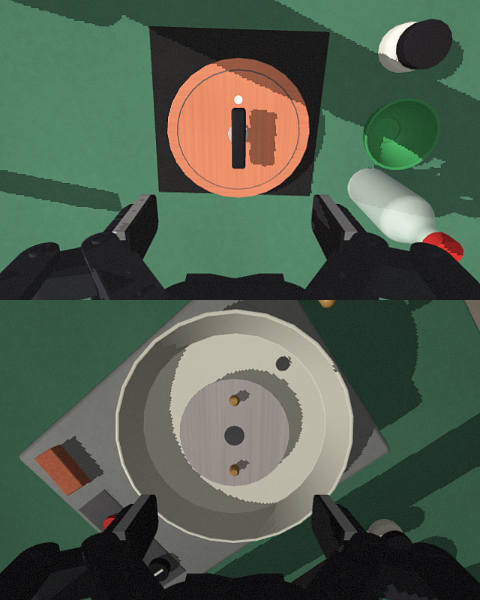

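Run:
```python
from h import *
P=np.load('p1.npy');c=cam('wrist',P[:3],P[3:]);im=cv2.imread('pics/w1.png');h=hsv(im)
m=np.zeros(h.shape[:2],bool);m[90:250,240:400]=h[90:250,240:400,2]<60
for b in blobs(m,60):print('dark',b)
m0=max([(b[0],tuple(b[1])) for b in blobs(m,60) if 300<b[1][0]<330])
lab=cv2.connectedComponents(m.astype(np.uint8))[1]; l=lab[int(m0[1][1]),int(m0[1][0])]
r=cv2.minAreaRect(np.argwhere(lab==l)[:,::-1].astype(np.float32));print(r)
bp=cv2.boxPoints(r);bx=[onplane(c,u,.064) for u in bp];print(np.round(bx,4));C=np.mean(bx,0);print('bar centre',C)
cm=((h[...,0]<16)&(h[...,1]>80)&(h[...,2]>60)).astype(np.uint8)
k=max(cv2.findContours(cm,cv2.RETR_EXTERNAL,cv2.CHAIN_APPROX_NONE)[0],key=cv2.contourArea)
X=np.array([onplane(c,u,.026)[:2] for u in k[:,0].astype(float)],np.float32)
print('disc',cv2.fitEllipse(X),cv2.minEnclosingCircle(X))
m=np.zeros(h.shape[:2],bool);m[90:250,280:350]=(h[90:250,280:350,1]<60)&(h[90:250,280:350,2]>150)
for b in blobs(m,5):print('white',b,onplane(c,b[1],.026))
P=np.load('p2.npy');c2=cam('wrist',P[:3],P[3:]);im=cv2.imread('pics/w2.png');h=hsv(im)
m=np.zeros(h.shape[:2],bool);m[120:250,290:340]=(h[120:250,290:340,1]>110)&(h[120:250,290:340,0]<30)
bs=blobs(m,10);v=[]
for b in bs:print('pin',b);v.append(onplane(c2,b[1],.135))
print(v,np.linalg.norm(v[0]-v[1]),(v[0]+v[1])/2,np.degrees(np.arctan2(*(v[0]-v[1])[1::-1])))
m[:]=0;m[150:210,280:345]=h[150:210,280:345,2]<75
for b in blobs(m,60):print('hub',b,onplane(c2,b[1],.125))
print(arm.read_tool_pos(),arm.read_joint_positions())
```

```text
dark (np.int32(351), array([248.8,  97.9]), array([240,  90,  29,  26], dtype=int32))
dark (np.int32(468), array([389.1,  99.6]), array([367,  90,  33,  33], dtype=int32))
dark (np.int32(1408), array([318.1, 182.9]), array([309, 144,  19,  80], dtype=int32))
dark (np.int32(454), array([389.5, 239.4]), array([368, 218,  32,  32], dtype=int32))
dark (np.int32(312), array([248.2, 241.5]), array([240, 224,  28,  26], dtype=int32))
((318.0, 183.5), (79.0, 18.0), 90.0)
[[ 0.4818 -0.2104  0.064 ]
 [ 0.4966 -0.2094  0.064 ]
 [ 0.5019 -0.2781  0.064 ]
 [ 0.4861 -0.2792  0.064 ]]
bar centre [ 0.4915994  -0.24427886  0.064     ]
disc ((0.4916788935661316, -0.2459544837474823), (0.17954692244529724, 0.17979106307029724), 78.58140563964844) ((0.4916437864303589, -0.24602091312408447), 0.09070994704961777)
white (np.int32(99), array([317.2, 132.5]), array([312, 127,  11,  12], dtype=int32)) [ 0.48858511 -0.20417453  0.026     ]
white (np.int32(68), array([306.6, 178.1]), array([304, 169,   5,  20], dtype=int32)) [ 0.48145583 -0.24766297  0.026     ]
pin (np.int32(150), array([312. , 133.6]), array([306, 127,  13,  14], dtype=int32))
pin (np.int32(153), array([312. , 226.5]), array([306, 220,  13,  14], dtype=int32))
[array([0.6266319 , 0.23965695, 0.135     ]), array([0.5749891 , 0.17460411, 0.135     ])] 0.08305931964808277 [0.6008105  0.20713053 0.135     ] 51.5553769165655
hub (np.int32(511), array([312.1, 180.3]), array([300, 168,  26,  25], dtype=int32)) [0.60030608 0.20636246 0.125     ]
[0.60056135 0.20594476 0.35972259] [-0.21864048  0.55905051 -0.25623153  1.38021071  0.14488833  1.22128815
 -1.158575  ]
```

```bash
cat >> h.py <<'E'
def goto(p,q,v=.15,n=2,tol=.0005):
    "line to a pose, corrected for the arm's standing error"
    p=np.array(p,float);cmd=p.copy()
    for k in range(n):
        arm.line_to(cmd.tolist(),velocity=v if k==0 else .02,ori=q)
        e=p-np.array(arm.read_tool_pos())
        if np.abs(e).max()<tol:break
        cmd=cmd+e
    return cmd
def yaw():
    y=Ro.from_quat(arm.read_eef_rot()).as_matrix()[:,1];return np.degrees(np.arctan2(y[1],y[0]))
E
python3 - <<'E'
from h import *
q=down(.069)
arm.movep([.491,-.244,.18],q);
goto([.4916,-.2458,.150],q,.15);print(arm.read_time(),arm.read_tool_pos(),yaw())
c=goto([.4916,-.2458,.109],q,.08);print(arm.read_time(),arm.read_tool_pos(),yaw(),c,arm.read_ft_force())
arm.move_gripper(0,100);print(arm.read_opening(),arm.read_ft_force(),arm.read_wrist_torque(),arm.read_tool_pos())
f0=np.array(arm.read_ft_force())
arm.line_to([c[0],c[1],.135],velocity=.04);arm.pause(.3)
print(arm.read_time(),arm.read_tool_pos(),arm.read_opening(),arm.read_ft_force(),arm.read_wrist_torque(),yaw())
cv2.imwrite('pics/w3.png',snapshot('wrist'));np.save('p3.npy',np.r_[arm.read_tool_pos(),arm.read_eef_rot()])
cv2.imwrite('pics/s3.png',snapshot('side'))
E
```

```text
6.0417 [ 0.49192599 -0.24673233  0.15114127] 3.9528061496964297
6.7083 [ 0.49179796 -0.24575038  0.10897684] 3.9610001053866073 [ 0.4916 -0.2458  0.109 ] [-0.00758742 -0.74363477 -0.84507487]
0.16888880428092362 [-0.86992669  0.35368274  3.87908983] [0.05717365 0.15983638 0.01828384] [ 0.49172642 -0.24583482  0.10943519]
8.4583 [ 0.49150913 -0.24574449  0.13480197] 0.16606226526038478 [-0.19666035 -0.52862878 -7.4920057 ] [-0.03556853  0.03491115  0.01785372] 3.9562697908134643
```

View pics/w3.png

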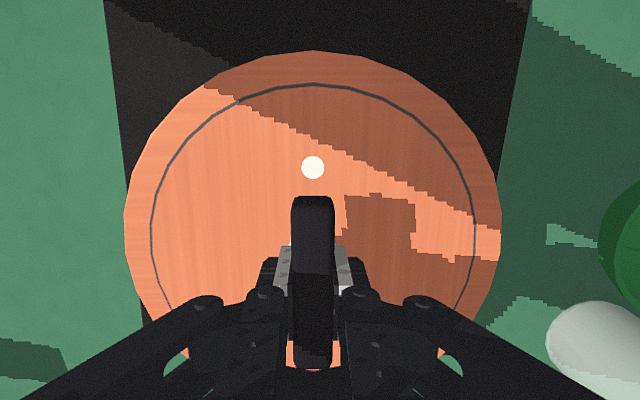

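Run:
```python
from h import *
P=np.load('p3.npy');c=cam('wrist',P[:3],P[3:]);im=cv2.imread('pics/w3.png');h=hsv(im)
m=np.zeros(h.shape[:2],bool);m[145:190,285:340]=(h[145:190,285:340,1]<60)&(h[145:190,285:340,2]>150)
R=Ro.from_quat(P[3:]).as_matrix();print('bar dirs, tool x in world',R[:,0].round(4))
for b in blobs(m,20):
    X=onplane(c,b[1],P[2]-.083);print(b[0],b[1],X,'tool',R.T@(X-P[:3]))
P=np.load('p2.npy');R=Ro.from_quat(P[3:]).as_matrix()
for v in ([.6266319,.23965695,.135],[.5749891,.17460411,.135]):print('pin in tool',R.T@(np.array(v)-P[:3]))
q=down(np.radians(51.56-90));print(np.round(arm.ik([.6005,.207,.30],q),3))
for z in (.245,.23):
  arm.ik([.6005,.207,z],q)
```

```text
bar dirs, tool x in world [-3.e-04  2.e-04 -1.e+00]
405 [312.4 167. ] [ 0.48788203 -0.20412186  0.05182966] tool [ 0.08300821 -0.0007565  -0.0417651 ]
pin in tool [ 0.22465269 -0.0006753  -0.04284126]
pin in tool [ 0.22476311 -0.00066664  0.04021798]
[-0.319  0.595 -0.082  1.474  0.052  1.074 -1.082]
```

Run:
```python
from h import *
q0=np.array(arm.read_eef_rot());p=arm.read_tool_pos()
P2=np.load('p2.npy');q=P2[3:]
arm.line_to([p[0],p[1],.31],velocity=.12)
q1=q if np.dot(q,q0)>0 else -q
print(np.dot(q,q0))
try: arm.line_to([.6010,.2067,.31],velocity=.15,ori=q.tolist())
except arm.MotionError as e: print('line',e); arm.movep([.6010,.2067,.31],q.tolist())
print(arm.read_time(),arm.read_tool_pos(),yaw(),Ro.from_quat(P2[3:]).as_matrix()[:,1])
c=goto([.6010,.2067,.256],q.tolist(),.06,3);arm.pause(.2)
print(arm.read_time(),c,arm.read_tool_pos(),yaw(),arm.read_ft_force(),arm.read_wrist_torque(),arm.read_opening())
np.save('c.npy',c)
cv2.imwrite('pics/w4.png',snapshot('wrist'));cv2.imwrite('pics/s4.png',snapshot('side'))
```

```text
-0.9323051334907506
13.4167 [0.60105264 0.20606498 0.3099943 ] -38.49844925720401 [ 0.78314426 -0.62183941  0.00089925]
14.9167 [0.60063363 0.20649582 0.25537665] [0.6006818  0.20647913 0.25547075] -38.45479548314542 [ 0.18446485 -0.33703479 -7.30398538] [ 0.04039038  0.06750915 -0.04130912] 0.1680516198281119
```

View pics/s4.png

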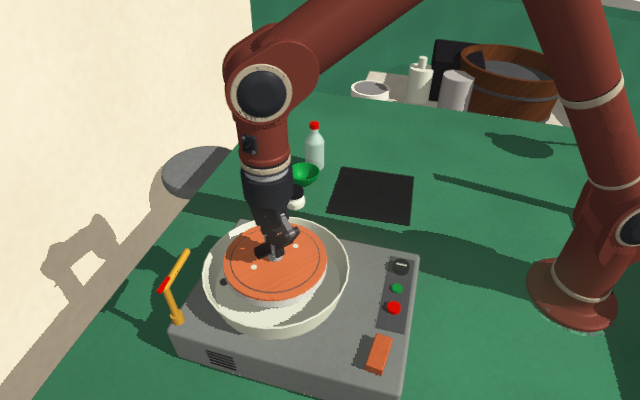

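```bash
cat >> h.py <<'E'
def feel(xy,z0,z1,q,lim=6,step=.001,v=.02,base=-7.4):
    "lower in steps until the force rises by lim"
    log=[]
    z=z0
    while z>z1+1e-6:
        z-=step;arm.line_to([*xy,z],velocity=v,ori=q)
        f=np.array(arm.read_ft_force());log.append((round(z,4),round(arm.read_tool_pos()[2],4),*f.round(1)))
        if f[2]-base>lim:break
    return z,log
E
python3 - <<'E'
from h import *
q=np.load('p2.npy')[3:].tolist();c=np.load('c.npy');c[0]+=.0003;c[1]+=.0002
arm.line_to([c[0],c[1],.248],velocity=.03,ori=q)
print(arm.read_time(),arm.read_tool_pos(),arm.read_ft_force())
z,l=feel(c[:2],.248,.2285,q)
for r in l:print(*r)
print(arm.read_time(),arm.read_tool_pos(),arm.read_ft_force(),arm.read_wrist_torque(),yaw())
np.save('c.npy',[c[0],c[1],z])
E
```

```text
15.4167 [0.60074461 0.2066393  0.24747856] [ 0.37886172  0.96479319 -8.39815998]
0.247 0.247 0.2 -0.6 -7.5
0.246 0.246 0.5 0.1 -8.2
0.245 0.2449 0.5 0.5 -7.9
0.244 0.2439 0.0 0.3 -8.6
0.243 0.2429 0.5 0.4 -8.2
0.242 0.2419 0.0 0.0 -7.8
0.241 0.2409 -0.5 -0.7 -7.7
0.24 0.2399 -1.0 -0.9 -6.9
0.239 0.2389 0.2 0.4 -7.7
0.238 0.2379 -0.5 -0.2 -6.9
0.237 0.2369 0.4 -0.1 -7.6
0.236 0.2359 -0.3 0.4 -7.6
0.235 0.2349 0.6 0.8 -7.5
0.234 0.2339 0.4 0.4 -7.5
0.233 0.2329 -0.2 0.2 -7.5
0.232 0.2319 -0.1 0.7 -8.5
0.231 0.2309 -0.6 0.7 -7.0
0.23 0.2305 -1.2 -0.1 -4.2
0.229 0.2305 -3.3 -2.5 5.3
20.1667 [0.60102926 0.20672127 0.23048591] [-3.31497437 -2.5049031   5.30263631] [-0.37245832  0.83269294  0.01665769] -38.45875229860687
```

Run:
```python
from h import *
q=np.load('p2.npy')[3:].tolist();c=np.load('c.npy')
arm.line_to([c[0],c[1],.2298],velocity=.02,ori=q)
print(arm.read_ft_force(),arm.read_wrist_torque(),arm.read_tool_pos())
arm.move_gripper(.5,20);print(arm.read_time(),arm.read_opening(),arm.read_ft_force(),arm.read_tool_pos())
arm.line_to([c[0],c[1],.30],velocity=.08,ori=q);arm.line_to([c[0],c[1],.36],velocity=.15,ori=q);arm.pause(.3)
p,qq=arm.read_tool_pos(),arm.read_eef_rot();im=snapshot('wrist')
print(arm.read_time(),p,arm.read_ft_force());np.save('p5.npy',np.r_[p,qq])
cv2.imwrite('pics/w5.png',im)
arm.movep([.45,-.1,.36],q);s=snapshot('side');a=snapshot('scene');cv2.imwrite('pics/s5.png',s);cv2.imwrite('pics/a5.png',a)
print(arm.read_time())
cv2.imwrite('pics/v5.png',np.vstack([im,s])[:, :])
cv2.imwrite('pics/v5.png',cv2.resize(np.vstack([im,s]),None,fx=.75,fy=.75))
h=hsv(im);cw=cam('wrist',p,qq);R=Ro.from_quat(qq).as_matrix()
m=np.zeros(h.shape[:2],bool);m[90:300,260:370]=(h[90:300,260:370,1]<60)&(h[90:300,260:370,2]>150)
for b in blobs(m,20):print('white',b[0],b[1],onplane(cw,b[1],.147))
cd,cs=cam('side'),cam('scene');ex=np.array([np.cos(np.radians(51.55)),np.sin(np.radians(51.55)),0])
for s_ in (1,-1):
  X=np.array([.601,.2067,.147])+s_*.042*ex
  print('expected dot side/scene/wrist',proj(cd,X).round(1),proj(cs,X).round(1),proj(cw,X).round(1))
```

```text
[-3.5268402  -1.3572628   4.95442915] [-0.33438398  0.70947368 -0.00866131] [0.60105159 0.20673284 0.23048675]
20.8 0.4981449692688538 [-0.78849084 -0.57863392  0.04113955] [0.60132203 0.20695825 0.22973031]
22.725 [0.60070077 0.20655419 0.35895292] [-0.5154383   0.58194845 -0.95941894]
24.1167
white 123 [312.8 135.5] [0.62673683 0.23939305 0.147     ]
white 55 [299.8 187.4] [0.59146689 0.21246659 0.147     ]
expected dot side/scene/wrist [255.7 276.9] [414.9 204.1] [313. 135.]
expected dot side/scene/wrist [296.1 255.8] [385.3 189.3] [312.9 232.5]
```

View pics/v5.png

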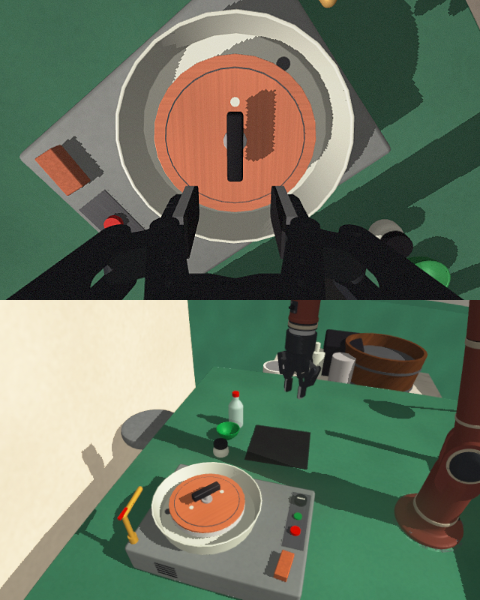

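Run:
```python
from h import *
S,A=cv2.imread('pics/s5.png'),cv2.imread('pics/a5.png');B0,A0=cv2.imread('pics/side0.png'),cv2.imread('pics/scene0.png')
for im,pts in ((S,((255.7,276.9),(296.1,255.8))),(A,((414.9,204.1),(385.3,189.3)))):
    h=hsv(im)
    for u,v in pts:
        x,y=int(u)-7,int(v)-7;m=np.zeros(h.shape[:2],bool);s=h[y:y+15,x:x+15];m[y:y+15,x:x+15]=(s[...,1]<90)&(s[...,2]>110)
        print((u,v),[(int(b[0]),b[1].tolist()) for b in blobs(m,3)])
cd,cs=cam('side'),cam('scene')
# copper ellipse on plane z=.147 in each view
for im,c,n in((S,cd,'side'),(A,cs,'scene')):
    h=hsv(im);m=((h[...,0]<14)&(h[...,1]>100)&(h[...,2]>70)).astype(np.uint8)
    uv=proj(c,[.601,.2067,.147]);box=np.zeros_like(m);cv2.circle(box,tuple(int(x) for x in uv),62,1,-1);m&=box
    k=max(cv2.findContours(m,cv2.RETR_EXTERNAL,cv2.CHAIN_APPROX_NONE)[0],key=cv2.contourArea)
    X=np.array([onplane(c,u,.147)[:2] for u in cv2.convexHull(k)[:,0].astype(float)],np.float32);print(n,cv2.fitEllipse(X))
# bystanders unmoved: image difference in their boxes
for n,a,b,rs in (('side',B0,S,dict(bottle=(303,120,326,172),bowl=(287,162,321,186),jar=(282,183,306,210),stone=(366,332,393,374))),('scene',A0,A,dict(bottle=(180,229,208,276),bowl=(210,244,246,275),jar=(257,246,281,272),stone=(410,140,436,154)))):
    for k,(x0,y0,x1,y1) in rs.items():
        ga,gb=[cv2.cvtColor(i,cv2.COLOR_BGR2GRAY)[y0:y1,x0:x1].astype(np.float32) for i in(a,b)]
        print(n,k,'shift px',np.round(cv2.phaseCorrelate(ga,gb)[0],2),'meandiff',abs(ga-gb).mean().round(1))
```

```text
(255.7, 276.9) [(24, [254.7, 276.1])]
(296.1, 255.8) [(19, [295.0, 255.0])]
(414.9, 204.1) [(14, [415.7, 202.1])]
(385.3, 189.3) [(15, [385.9, 187.6])]
side ((0.6017217040061951, 0.20865729451179504), (0.17965002357959747, 0.18235544860363007), 21.201417922973633)
scene ((0.5982850790023804, 0.20819629728794098), (0.17914779484272003, 0.1828603297472), 73.41226959228516)
side bottle shift px [-0.02  0.14] meandiff 12.8
side bowl shift px [-0.07  0.12] meandiff 14.0
side jar shift px [-0.28  0.43] meandiff 25.1
side stone shift px [0.58 0.52] meandiff 7.5
scene bottle shift px [0.01 0.06] meandiff 10.1
scene bowl shift px [ 0.03 -0.22] meandiff 12.8
scene jar shift px [0.1  0.72] meandiff 21.2
scene stone shift px [0.55 0.33] meandiff 5.0
```

Run:
```python
from h import *
cd,cs=cam('side'),cam('scene')
print(tri(cs,(415.7,202.1),cd,(254.7,276.1)),tri(cs,(385.9,187.6),cd,(295,255)))
X=[.601,.2067,.1335];print(proj(cs,X),'meas pins',(399.8,199.55),proj(cd,X),(276.15,272.35))
S,B0=cv2.imread('pics/s5.png'),cv2.imread('pics/side0.png');A0,A=cv2.imread('pics/scene0.png'),cv2.imread('pics/a5.png')
f=lambda i:cv2.resize(i,None,fx=4,fy=4,interpolation=cv2.INTER_NEAREST)
cv2.imwrite('pics/cmp.png',np.vstack([np.hstack([f(B0[170:215,270:350]),f(S[170:215,270:350])]),np.hstack([f(A0[230:280,200:280]),f(A[230:280,200:280])])]))
```

```text
(array([0.62641653, 0.24173672, 0.15285464]), np.float64(0.0020282124618142797)) (array([0.57500499, 0.17578016, 0.15232416]), np.float64(0.002676424000018448))
[399.36333647 200.07568578] meas pins (399.8, 199.55) [276.9459819  271.04228581] (276.15, 272.35)
```

View pics/cmp.png

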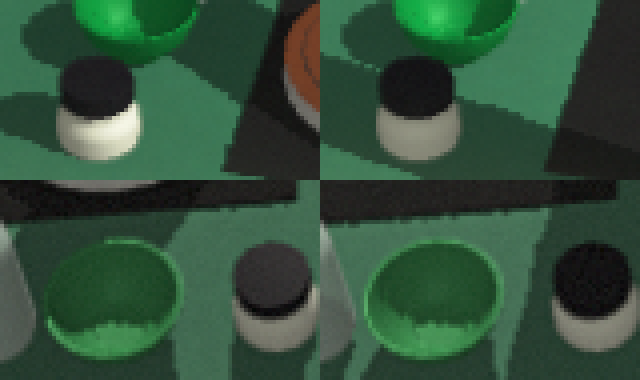

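Run:
```python
from h import *
cd,cs=cam('side'),cam('scene')
print('init dot tri',tri(cs,(242.5,199.2),cd,(371.5,191.7)))
P=np.load('p5.npy');cw=cam('wrist',P[:3],P[3:])
for c,u in((cs,(415.7,202.1)),(cd,(254.7,276.1))):print('wrist tri now',tri(cw,(312.8,135.5),c,u))
P1=np.load('p1.npy');c1=cam('wrist',P1[:3],P1[3:]);
print('wrist tri init',tri(c1,(317.2,132.5),cs,(242.5,199.2)),tri(c1,(317.2,132.5),cd,(371.5,191.7)))
P2=np.load('p2.npy');c2=cam('wrist',P2[:3],P2[3:])
for u,a,b in(((312,133.6),(414.5,206.8),(256.1,282.9)),((312,226.5),(385.1,192.3),(296.2,261.8))):print('pins wrist tri',tri(c2,u,cs,a),tri(c2,u,cd,b))
for n,c,z in(('w1',c1,.026),('w5',cw,.147)):
    h=hsv(cv2.imread(f'pics/{n}.png'));m=((h[...,0]<16)&(h[...,1]>80)&(h[...,2]>60)).astype(np.uint8);m[:60]=0;m[:,:185]=0;m[265 if n=='w1' else 240:]=0
    k=max(cv2.findContours(m,cv2.RETR_EXTERNAL,cv2.CHAIN_APPROX_NONE)[0],key=cv2.contourArea)[:,0]
    k=k[(k[:,1]<(260 if n=='w1' else 235))&(k[:,1]>62)].astype(float)
    for dz in(0,.005):
        X=np.array([onplane(c,u,z+dz)[:2] for u in k],np.float32);e=cv2.fitEllipse(X);print(n,dz,np.round(e[0],4),np.round(e[1],4))
```

```text
init dot tri (array([ 0.48802729, -0.20069017,  0.03203219]), np.float64(0.0026335251845632413))
wrist tri now (array([0.627349  , 0.2402359 , 0.15525353]), np.float64(0.00038790101441703745))
wrist tri now (array([0.62754392, 0.2400965 , 0.15003434]), np.float64(0.0015242929517864238))
wrist tri init (array([ 0.48834683, -0.20229681,  0.03418194]), np.float64(0.0022474082634286936)) (array([ 0.48889061, -0.2039368 ,  0.02821795]), np.float64(0.0006999961269882532))
pins wrist tri (array([0.62678259, 0.23991695, 0.13604719]), np.float64(0.00039812595169604417)) (array([0.6270949 , 0.23989315, 0.13143568]), np.float64(0.0016781611965909404))
pins wrist tri (array([0.57487008, 0.17446865, 0.13514498]), np.float64(0.00044186371015051757)) (array([0.57466511, 0.17409414, 0.13151255]), np.float64(0.0013361574458642252))
w1 0 [ 0.4917 -0.246 ] [0.1797 0.1798]
w1 0.005 [ 0.4915 -0.2449] [0.1769 0.177 ]
w5 0 [0.6155 0.2252] [0.1282 0.1936]
w5 0.005 [0.616  0.2259] [0.126  0.1902]
```

```bash
python3 -c "
from station import arm,ticket
print(arm.read_time());print(ticket.finish_job())"
```

```text
24.1167
the job is handed in; nothing more can be done
None
```

The lap plate is fitted on the turntable and let go, and the job was handed in at 24.1 s with the arm well clear.

I gripped the plate by its T handle, carried it level into the bowl and turned it to line up with the pins. I lowered it in 1 mm steps while reading the wrist force.

**Fit:** There was no contact at the pin-tip height (TCP about 0.244 m), so both pins went in first time and no search was needed. It stopped at TCP 0.2305 m, against 0.230 m expected when fully home, and the wrist force changed by about 13 N. After release the TCP settled at 0.2297 m.

**Checks after release:**
- **Level:** the two white dots came out level with each other to within 0.5 mm.
- **Height disagreed:** triangulating the dots put the plate 5.6 mm too high. The same method read 6 mm too high when the plate was still on its mat, so I took this as camera bias and judged the plate fully home.
- **Plate-outline check failed:** fitting the plate's outline in the last wrist picture gave nothing usable, because the outline was cut off. I ignored it.
- **Off-centre contact:** the wrist moment at touchdown (about 0.8 N m) suggested the plate met the turntable slightly off-centre while still gripped.
- **Bystanders:** the bottle, bowl, jar and stone show shifts under 1 px between the before and after pictures. I put the brightness differences down to shadows.

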